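Refit the coin box in an opened laundry coin meter

TASK

Take the steel coin box by its handle, set it down flat in the mouth of the opened coin meter, and slide it in gently until the sprung pawl clicks behind the box's side lug and keeps it in against the ejector, without ramming the ejector against its stop. Then let go, and leave the other things on the table where they are.

Things in the scene. Friction and masses are not known exactly. Their poses are not given: they have to be found in the camera images.
- coin_box: Closed steel coin box, 100 mm long (its x), 60 mm wide (its y), 40 mm high, 0.24 to 0.4 kg, loose, standing on the table beside a cup. Origin: centre of its underside; +x is the end that goes in first, the end nearer its side lug; start yaw within 0.5 rad of straight ahead.
- handle (a point): Middle of the coin box's black handle bar, 69 mm above its underside. The bar runs along the box's x on two posts: 64 mm long, 14 mm wide (y), 14 mm high, with 22 mm free below it. Pushing the box by this handle is fine.
- lug (a point): Rear face of the steel lug that sticks out 12 mm from the box's left (+y) side: at box x = +12 mm. The lug is 14 mm long (its front face is at x = +26 mm) and lies 28 to 38 mm above the box's underside.
- case: The opened coin meter, fixed: a grey base plate 8 mm thick, its top the channel's floor (x = -165 to 125 mm, y = -45 to 72 mm), and at its far end a grey block 70 mm high. Origin: on the table under the channel's centre line. x runs along the channel, +x the way in (away from the robot, within 0.3 rad), y left, z up.
- mouth (a point): Middle of the 83 mm wide mouth of the guides, on the floor: case x = -71 mm, 8 mm above the table. The guides narrow to the parallel walls at x = -40 mm; before the mouth is bare floor. Set down with its origin at case x = -105 mm, the box has its front end among the flared guides and is still well short of the pawl.
- walls (a point): On the floor midway between the two parallel steel guide walls (case x = 5 mm): 63 mm apart inside, 4 mm thick, 24 mm high above the floor, from case x = -40 to 50 mm. The handle stands clear above them and above the pawl.
- pawl_side (a point): Left of the left wall, where the pawl works, about mid-way along it. The pawl is a 36 mm steel finger on an upright pin; it slants inwards and away from the mouth over the wall, 34 to 49 mm above the table, sprung inwards. The lug pushes it aside (under 5 N more push) for some 20 mm; once the lug's rear face is past its tip it snaps in and blocks the way back.
- home (a point): On the floor, where the box's origin is at the click IF the catch is clamped at mid-range (case x = 18 mm). Pawl and ejector sit on one dark steel carriage clamped up to 14 mm nearer or farther along x, differently on every meter and not measured: the depth has to be felt. The box meets the ejector 9 mm before the click and its hard stop 5 mm after it.
- ejector (a joint): How far the ejector, a sprung steel plate 34 mm wide across the channel's end, is pressed in (m): 0 free, 0.009 with the box caught, 0.014 at its hard stop. Spring 3 N at 0, 9 N at 0.014; sliding friction adds 1 to 3 N, more if the box is pressed down; at the stop the force rises steeply. Let go before the click, it drives the box back. Never press the box on it with over 25 N.
- scoop_cup: Bystander, to be left alone: white plastic measuring cup, 68 mm wide, 70 mm high, open top, standing. Origin: centre of its underside.
- detergent: Bystander, to be left alone: blue detergent bottle, 84 mm wide, 220 mm high, standing. Origin: centre of its underside.
- screwdriver: Bystander, to be left alone: screwdriver lying flat to the left of the meter.
- cam_lock: Bystander, to be left alone: small brass lock barrel, 26 mm wide, 30 mm high, standing to the right of the meter. Origin: centre of its underside.
- sheet_carton: Bystander, to be left alone: cardboard carton, 70 x 120 x 100 mm high. Origin: centre of its underside.
- stain_jar: Bystander, to be left alone: jar, 70 mm wide, 90 mm high, standing. Origin: centre of its underside.
Mind the look-alikes: they are no part of the job. Leave any pink or turquoise look-alike of the coin_box alone.

How it is judged:
By the outcome, as a careful person would: the job done as asked, in the order asked, and still so for the second after the job is handed in, with the robot touching nothing.
It also fails if it takes over 69 s, if anything falls off the work surface, if the arm or the gripper's body presses on something with over 40 N, if the wrist force passes 120 N, or if a joint passes its speed limit or range.

ROBOT

A 6-joint arm with a two-finger parallel gripper is mounted at the origin on the work surface. World frame = base frame: x ahead of the robot, y to its left, z up, the work surface at z = 0. Lengths are in mm, angles in rad, forces in N, time in s.
With the tool pointing down it reaches from about 275 to 1000 mm from the base axis. Payload 8.4 kg.
Tool frame: the origin (TCP) lies between the finger pads; the fingertips stand 22 mm ahead of it and the grasp point (between the pads) lies 3 mm ahead of it; z points along the fingers, y is the line along which they close (so a half turn about z gives the same grasp; the last joint's range is limited). The gripper opens to 85 mm and grips with 20 to 120 N. Pads are 22 mm wide; open, the fingers measure 114 mm over their backs; the gripper's body (76 mm by 85 mm) begins 54 mm behind the grasp point. The pads swing forward as they close: fully open they stand 13 mm farther back than shut.
Start: joints at [1.335, 0.353, 1.633, -0, 1.155, -0.002], TCP at [144.796, 607.999, 253.281] pointing down, gripper open.
Joint ranges: [-2.63, 2.63], [-0.92, 2.1], [0.06, 2.66], [-1.3, 4.44], [0, 2.69], [-3.02, 3.02]. Speed limits (rad/s): [2.22, 2.22, 2.79, 3.14, 3.14, 3.14].

INTERFACE

Orientations are given as [roll, pitch, yaw] about the fixed x, y, z axes, in that order (R = Rz(yaw) Ry(pitch) Rx(roll)).
In Python, from rig import r, grab_frame gives the robot as it stands.
- The arm moves only by the shell command python3 -m inch 'ROWS' [FORCE]. ROWS is JSON, a list of rows, each a list of 7 numbers: the turn, a rotation vector about the tool's x, y, z as a fraction of full scale, then the shift along the tool's x, y, z as a fraction of full scale, then the closure, from 0 (fully open) to 1 (shut). In form: [[rx, ry, rz, dx, dy, dz, fingers], ...]. A call has 1 to 8 rows; each row shifts and turns the commanded pose from where the row before left it, along the tool's axes as they then stand; what a row does not reach is not made up. Full scale, the value 1, is 2.5 cm for a shift and pi rad for a turn. A row lasts 1/12 s, in which the tool goes at most 41.7 mm and 7.16 degrees, less where a joint would pass 70% of its speed; a pose out of reach is approached as far as the arm can. A call with a number of a shift or a turn outside -1 to 1 is refused whole. A call with a gripper value outside its range is refused whole. The fingers move at their own pace and stop on an object; FORCE is the grip in N (left out, the last holds). Time passes only in rows, so rows that do not move let the fingers close. It gives the time, the measured TCP pose, the force, the opening and the grip force at its end, in the units of the state.
- r.sense(): the state, without advancing time (a new reading comes with each control period).
- grab_frame(name): name is "scene" or "top" or "wrist"; returns a dict with "pixels" (400x640x3 uint8, red, green, blue), "z_map" (400x640 float32, mm along the optical axis (not along the pixel's ray), 0 where there is no reading), "vertical_fov" (degrees; the focal length in pixels is half the picture's height over the tangent of half this angle, whatever the lens; pixels are square), "cx", "cy" (the principal point, pixels), "cam_to_world" (4x4, takes a point from camera to world coordinates). Camera axes: x right, y down, z forward; pixel columns grow to the right and rows downward; lengths in mm; the calibration is good to about 2 mm. A picture is of the moment at which its call begins.
- r.sign_off(): hands the job in; it is judged then, once.
The state is a dict: "clock": time; "qpos": joint angles; "qvel": joint speeds; "joint_efforts": joint torques, N m; "eef_pos": TCP position; "tcp_rot": TCP orientation; "contact_force": force on the tool from outside, world axes, zero at the start; "wrist_torque": the same for the moment, N m; "opening": opening from 0.0 (shut) to 1.0 (fully open); "grasp_force": force on a finger pad.
Only numpy, scipy, OpenCV 4.12 (cv2) and the standard library are available. Lean on these libraries where they do the work, as an engineer would, in place of code of your own. Each camera call takes 0.05 s, during which the arm holds its last target. There are 200 camera calls.

## Working session

There is one attempt and no reset: what is moved stays moved. The work goes in short steps, Python scripts to look and compute and a shell command to move; the robot and the scene stay as the last step left them, time stands still between calls to the robot, and variables do not carry over. Pictures are saved under pics/ and viewed, at most 10 in all, crops included, and the job is handed in when it is done.

```bash
mkdir -p pics; ls; cat > h.py <<'E'
import numpy as np, cv2
from rig import r, grab_frame
def cast(f,u,v,z):
    fl=200/np.tan(np.radians(f["vertical_fov"])/2); T=np.array(f["cam_to_world"])
    d=T[:3,:3]@np.array([(u-f["cx"])/fl,(v-f["cy"])/fl,1.]); o=T[:3,3]
    return o+d*(z-o[2])/d[2]
def cloud(f):
    fl=200/np.tan(np.radians(f["vertical_fov"])/2); T=np.array(f["cam_to_world"])
    v,u=np.mgrid[:400,:640]; d=f["z_map"]
    P=np.stack([(u-f["cx"])/fl*d,(v-f["cy"])/fl*d,d],-1)@T[:3,:3].T+T[:3,3]
    P[d==0]=np.nan
    return P
E
python3 - <<'E'
from h import *
print(r.sense())
for n in ("scene","top"):
    f=grab_frame(n); np.savez(f"{n}.npz",**f); cv2.imwrite(f"pics/{n}0.png",f["pixels"][:,:,::-1]); print(n,f["vertical_fov"],f["cx"],f["cy"],np.round(f["cam_to_world"],3))
E
```

```text
pics
{'clock': 0.0, 'qpos': array([ 1.33463421e+00,  3.53637342e-01,  1.63412129e+00,  2.06898012e-05,
        1.15520054e+00, -2.39161125e-03]), 'qvel': array([-4.80417396e-04, -4.47945041e-04, -1.14976645e-03, -6.03152650e-05,
        2.20049970e-04,  6.86189954e-04]), 'joint_efforts': array([-3.02638633e-03, -6.05241895e+01, -3.42057252e+01, -2.23430202e-04,
        9.31601564e-03,  2.38924656e-05]), 'eef_pos': array([144.66596437, 607.57675242, 252.57390447]), 'tcp_rot': array([-3.14022618e+00, -2.21853057e-05,  2.90781377e+00]), 'contact_force': array([ 0.8571347 ,  0.40254958, -0.76772527]), 'wrist_torque': array([ 0.03712137, -0.02203499,  0.02484925]), 'grasp_force': 0.0, 'opening': 0.9967633556523663}
scene 52.47861382651659 322.40512225791605 197.48186265989995 [[ 5.440000e-01  5.910000e-01 -5.950000e-01  1.156982e+03]
 [ 8.390000e-01 -3.680000e-01  4.010000e-01 -4.141830e+02]
 [ 1.800000e-02 -7.170000e-01 -6.960000e-01  8.001710e+02]
 [ 0.000000e+00  0.000000e+00  0.000000e+00  1.000000e+00]]
top 51.136222200670574 319.13178178438886 197.7489710878255 [[ 2.800000e-02 -9.940000e-01  1.020000e-01  4.021090e+02]
 [-1.000000e+00 -2.800000e-02  8.000000e-03 -2.879900e+01]
 [-6.000000e-03 -1.020000e-01 -9.950000e-01  1.385844e+03]
 [ 0.000000e+00  0.000000e+00  0.000000e+00  1.000000e+00]]
```

View pics/top0.png

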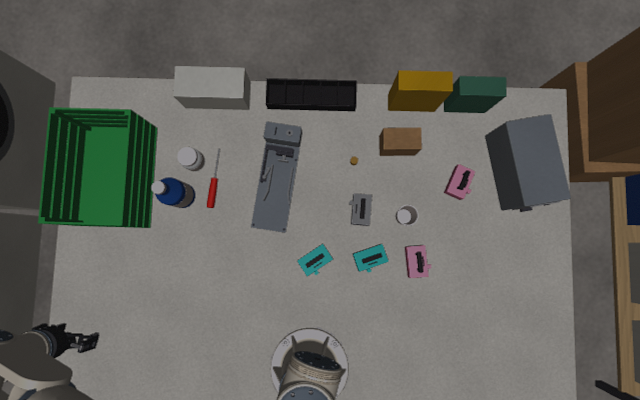

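View pics/scene0.png

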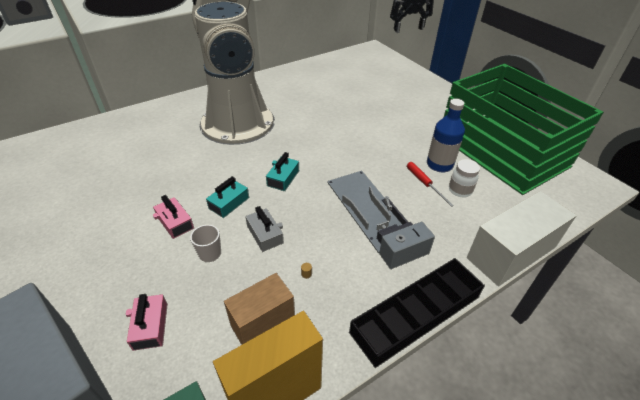

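The top view shows the grey coin box at (361,209) with the cup at (406,215), and the meter at about (276,180) with its block at (282,134). Turquoise look-alikes are at (316,260) and (371,258), pink ones at (460,182) and (418,262). Next I measure the box and case.

```bash
cat > m.py <<'E'
from h import *
f=dict(np.load("top.npz")); P=cloud(f); px=f["pixels"].astype(int)
def rect(m,name):
    m=m.astype(np.uint8); n,l,s,c=cv2.connectedComponentsWithStats(m); k=1+np.argmax(s[1:,4]); m=l==k
    pts=P[m][:,:2].astype(np.float32); q=cv2.minAreaRect(pts); print(name,m.sum(),np.round(q[0],1),np.round(q[1],1),round(q[2],1),"mean",np.round(np.nanmean(P[m],0),1)); return m
H=P[:,:,2]; w=np.zeros(H.shape,bool); w[185:235,342:382]=1
rect(w&(H>32)&(H<48),"box top incl lug")
rect(w&(H>60),"handle")
# handle by colour, ray cast to z=76
hm=w&(px.max(2)<50); v,u=np.nonzero(hm)
print("handle col",len(u),u.mean(),v.mean(),cast(f,u.mean(),v.mean(),74)); 
q=np.array([cast(f,a,b,76)[:2] for a,b in zip(u,v)],np.float32); print(cv2.minAreaRect(q))
c=np.zeros(H.shape,bool); c[115:240,245:310]=1
rect(c&(H>60),"block"); rect(c&(H>4)&(H<90),"case all")
rect(c&(H>4)&(H<14),"floor")
im=f["pixels"][:,:,::-1]
a=cv2.resize(im[115:240,245:310],None,fx=4.6,fy=4.6,interpolation=cv2.INTER_CUBIC); b=cv2.resize(im[185:235,340:385],None,fx=10,fy=10,interpolation=cv2.INTER_CUBIC)
o=np.zeros((580,760,3),np.uint8); o[:a.shape[0],:a.shape[1]]=a; o[:b.shape[0],305:305+b.shape[1]]=b; cv2.imwrite("pics/crop1.png",np.clip(o*1.6,0,255).astype(np.uint8))
E
python3 m.py
```

```text
box top incl lug 497 [ 509.  -150.2] [100.7  71.5] 0.9 mean [ 508.1 -153.6   39.9]
handle 97 [ 508.2 -155.6] [14.4 62.4] 87.3 mean [ 508.9 -155.2   75.7]
handle col 81 361.9382716049383 208.4814814814815 [ 506.26087643 -153.20827698   74.        ]
((496.57196044921875, -147.09112548828125), (78.82138061523438, 25.125831604003906), 1.004271149635315)
block 618 [748.3 106.9] [116.8  56.1] 82.6 mean [747.  106.4  69.8]
case all 3624 [615.  124.4] [131.7 370.2] 85.3 mean [611.3 123.9  23.8]
floor 2247 [577.8 129.3] [123.5 292.3] 81.2 mean [558.8 128.5   8.5]
```

View pics/crop1.png

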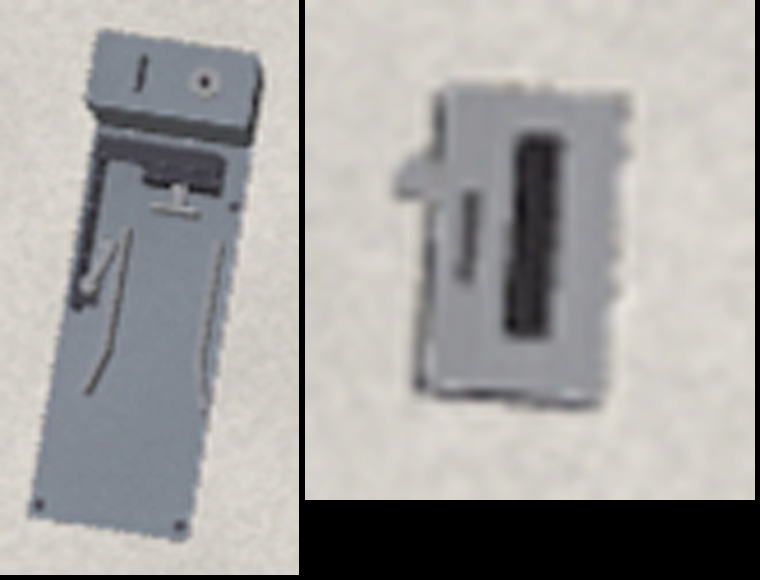

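The box lies nearly straight (yaw about −0.05), with its lug on the left towards the front. The case yaw is about −0.14, with the pawl on the left wall and the ejector at the far end. I'll travel towards the box by way of the meter so the wrist camera can see the meter from close by.

```bash
python3 -m inch '[[0,0,-0.03,-0.3,-0.5,0,0],[0,0,-0.03,-0.65,-0.94,0,0],[0,0,0,-0.65,-0.94,0,0],[0,0,0,-0.65,-0.94,0,0],[0,0,0,-0.65,-0.94,0,0],[0,0,0,-0.65,-0.94,0,0],[0,0,0,-0.65,-0.94,0,0],[0,0,0,-0.65,-0.94,0,0]]'
python3 -m inch '[[0,0,0,-0.65,-0.94,0,0],[0,0,0,-0.65,-0.94,0,0],[0,0,0,-0.65,-0.94,0,0],[0,0,0,-0.65,-0.94,0,0],[0,0,0,-0.65,-0.94,0,0],[0,0,0,-0.65,-0.94,0,0],[0,0,0,-0.65,-0.94,0,0],[0,0,0,-0.65,-0.94,0,0]]'
python3 -m inch '[[0,0,0,-0.65,-0.94,0,0],[0,0,0,-0.65,-0.94,0,0],[0,0,0,-0.65,-0.94,0,0],[0,0,0,-0.3,-0.5,0,0],[0,0,0,0,0,0,0],[0,0,0,0,0,0,0]]'
python3 - <<'E'
from h import *
f=grab_frame("wrist"); np.savez("w1.npz",**f); cv2.imwrite("pics/w1.png",f["pixels"][:,:,::-1]); print(r.sense()["qpos"],np.round(f["cam_to_world"],3))
E
```

```text
clock: 0.77
eef_pos: [253.4, 421.9, 253.0]
tcp_rot: [-3.141, -0.0, 3.097]
contact_force: [0.1, -0.1, 0.4]
opening: 1.001
grasp_force: 0.0
clock: 1.43
eef_pos: [374.7, 228.2, 253.2]
tcp_rot: [-3.142, -0.0, 3.096]
contact_force: [1.1, 0.7, 0.2]
opening: 0.998
grasp_force: 0.0
clock: 1.93
eef_pos: [426.8, 143.7, 253.1]
tcp_rot: [3.142, -0.001, 3.094]
contact_force: [-0.1, -0.2, 0.1]
opening: 0.996
grasp_force: 0.0
[ 3.22584553e-01  7.65974914e-02  1.99013781e+00  3.96930811e-04
  1.07548429e+00 -1.20206247e+00] [[ 4.70000e-02  9.53000e-01  3.00000e-01  3.50754e+02]
 [ 9.99000e-01 -4.50000e-02 -1.40000e-02  1.46856e+02]
 [-0.00000e+00  3.01000e-01 -9.54000e-01  3.72550e+02]
 [ 0.00000e+00  0.00000e+00  0.00000e+00  1.00000e+00]]
```

View pics/w1.png

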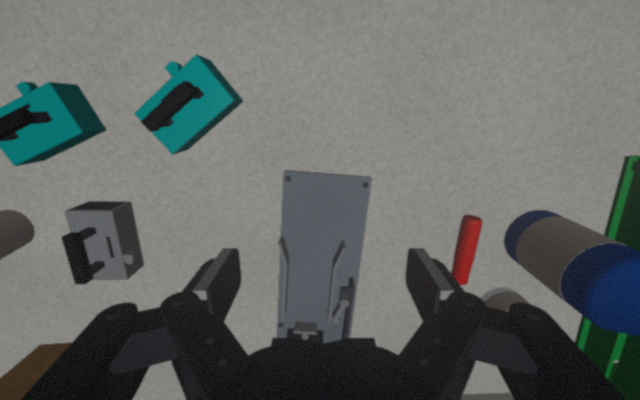

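The wrist view shows the plate's near corners at about (284,171) and (370,178). The guide walls end near (285,240) and (340,245), the pawl is at (342,297) and the ejector at (305,327). I'll fit the plate edges and wall tops.

```bash
cat > m2.py <<'E'
from h import *
f=dict(np.load("w1.npz")); P=cloud(f); px=cv2.GaussianBlur(f["pixels"],(0,0),1).astype(float); g=px.mean(2)
print("g row 220:",g[220,270:385:5].astype(int))
L=[];R=[]
for v in range(182,232,1):
    row=g[v]; d=np.diff(row)
    a=265+np.argmin(d[265:300]); b=350+np.argmax(d[350:385]); L.append(cast(f,a+.5,v,8)[:2]); R.append(cast(f,b+.5,v,8)[:2])
def line(p,n):
    vx,vy,x0,y0=cv2.fitLine(np.array(p,np.float32),cv2.DIST_HUBER,0,.01,.01).ravel(); s=np.sign(vx); print(n,"yaw",round(float(np.arctan2(s*vy,s*vx)),4),"at",round(float(x0),1),round(float(y0),1)); return np.array([x0,y0]),np.arctan2(s*vy,s*vx)
L,aL=line(L,"right edge"); R,aR=line(R,"left edge")
N=[]
for u in range(292,362):
    d=np.diff(g[:,u]); k=160+np.argmin(d[160:190]); N.append(cast(f,u,k+.5,8)[:2])
N,aN=line(N,"near edge")
yaw=(aL+aR)/2; ex=np.array([np.cos(yaw),np.sin(yaw)]); ey=np.array([-ex[1],ex[0]])
# origin: near edge x=-165, edges y=-45, 72
print("width",(R-L)@ey,"near",N@ex,"N yaw-pi/2",aN)
yc=((L@ey+45)+(R@ey-72))/2; xc=N@ex+165
O=ex*xc+ey*yc; print("yaw",yaw,"origin",O)
Q=(P[:,:,:2]-O)@np.stack([ex,ey],1); H=P[:,:,2]
m=(H>26)&(H<37)&(Q[...,0]>-38)&(Q[...,0]<30)
for lo,hi,n in((-45,-20,"right wall"),(20,45,"left wall")):
    k=m&(Q[...,1]>lo)&(Q[...,1]<hi); p=Q[k]; print(n,k.sum(),np.polyfit(p[:,0],p[:,1],1),np.percentile(p[:,1],[5,50,95]),np.median(H[k]))
k=(np.abs(Q[...,1])<15)&(H>14)&(H<60)&(Q[...,0]>0)&(Q[...,0]<120); print("ejector min x",np.percentile(Q[k][:,0],[1,5,20,50]) if k.any() else None)
E
python3 m2.py
```

```text
g row 220: [135 136 129  93  92  91  90  92  92  93  92  92  93  93  93  93  94  94
  94 107 137 137 137]
right edge yaw -0.1304 at 477.4 84.8
left edge yaw -0.1245 at 482.8 200.8
near edge yaw 1.4405 at 432.9 147.6
width 115.746506 near 410.65884 N yaw-pi/2 1.4405172
yaw -0.12741563 origin [595.02405  114.437416]
right wall 132 [-5.75380804e-03 -3.39979796e+01] [-36.01496718 -33.98657945 -32.14856699] 30.696934615805816
left wall 169 [ 0.04464039 34.92296684] [30.87557364 33.28958369 44.01605487] 30.88186254321704
ejector min x [65.96473999 66.31779653 66.95555528 67.86119644]
```

```bash
python3 -m inch '[[0,0,0,-0.06,-0.6,0,0.5],[0,0,0,-0.06,-1,0,0.5],[0,0,0,-0.06,-1,0.1,0.5],[0,0,0,-0.06,-1,0.1,0.5],[0,0,0,-0.06,-1,0.1,0.5],[0,0,0,-0.06,-1,0.1,0.5],[0,0,0,-0.06,-1,0.1,0.5],[0,0,0,-0.06,-1,0.1,0.5]]'
python3 -m inch '[[0,0,0,-0.06,-1,0.1,0.5],[0,0,0,-0.06,-1,0.1,0.5],[0,0,0,-0.06,-1,0.1,0.5],[0,0,0,-0.06,-0.8,0,0.5],[0,0,0,-0.06,-0.3,0,0.5],[0,0,0,0,0,0,0.5],[0,0,0,0,0,0,0.5]]'
cat > m3.py <<'E'
from h import *
f=grab_frame("wrist"); np.savez("w2.npz",**f); cv2.imwrite("pics/w2.png",f["pixels"][:,:,::-1])
P=cloud(f); H=P[:,:,2]; X=P[:,:,0];Y=P[:,:,1]
w=(np.abs(X-509)<70)&(np.abs(Y+155)<60)
def fit(m,n):
    q=P[m][:,:2]; 
    if len(q)<10: print(n,len(q)); return
    rc=cv2.minAreaRect(q.astype(np.float32)); print(n,len(q),np.round(rc[0],1),np.round(rc[1],1),round(rc[2],2),"med z",np.median(P[m][:,2]))
fit(w&(H>72)&(H<80),"handle top"); fit(w&(H>36)&(H<44)&(Y<-120),"box top")
c=(np.abs(X-495)<70)&(np.abs(Y+260)<45)&(H>64)&(H<75); fit(c,"cup rim")
print(r.sense()["eef_pos"],r.sense()["tcp_rot"])
E
python3 m3.py
```

```text
clock: 2.65
eef_pos: [429.9, -46.1, 238.2]
tcp_rot: [3.141, 0.0, 3.098]
contact_force: [0.5, -0.4, 0.5]
opening: 0.5
grasp_force: 0.0
clock: 3.23
eef_pos: [433.1, -148.0, 230.7]
tcp_rot: [3.141, -0.0, 3.096]
contact_force: [-0.9, 0.4, -0.7]
opening: 0.502
grasp_force: 0.0
handle top 682 [ 509.  -155.6] [14.  62.7] 86.74 med z 74.69202354169843
box top 3061 [ 509.3 -152.5] [66.3 99.1] 86.63 med z 38.80276078561036
cup rim 471 [ 492.8 -284.5] [40.4 67.8] 89.63 med z 68.39644652569189
[ 433.02992771 -147.69664835  230.70940675] [ 3.14100799e+00 -3.56603773e-04  3.09681118e+00]
```

View pics/w2.png

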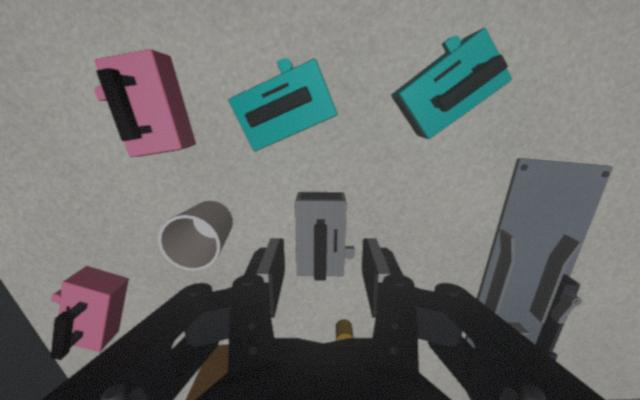

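The handle is at (321,250) between the fingers. It fits at (509, −155.6) with yaw −0.057, and the cup is well clear. I'll descend and grip.

```bash
python3 -m inch '[[0,0,0.004,-0.5,-0.05,0.3,0.5],[0,0,0,-0.8,-0.05,0.7,0.5],[0,0,0,-0.8,-0.05,0.8,0.5],[0,0,0,-0.7,0,0.8,0.5],[0,0,0,-0.25,0,0.8,0.5],[0,0,0,0,0,0.6,0.5],[0,0,0,0,0,0.2,0.5],[0,0,0,0,0,0,0.5]]'
python3 -m inch '[[0,0,0,0,0,0.5,0.5],[0,0,0,0,0,0.7,0.5],[0,0,0,0,0,0.6,0.5],[0,0,0,0,0,0.25,0.5],[0,0,0,0,0,0.1,0.5],[0,0,0,0,0,0,0.5],[0,0,0,0,0,0,0.5]]'
python3 m3.py
```

```text
clock: 3.95
eef_pos: [508.0, -155.4, 124.6]
tcp_rot: [3.141, -0.003, 3.085]
contact_force: [-1.5, 0.5, -0.5]
opening: 0.501
grasp_force: 0.0
clock: 4.53
eef_pos: [509.5, -156.9, 73.0]
tcp_rot: [-3.141, 0.001, 3.084]
contact_force: [-0.1, 0.3, -0.0]
opening: 0.503
grasp_force: 0.0
handle top 4141 [ 507.9 -155.2] [57.1 54.1] 39.05 med z 74.78183859798065
box top 11082 [ 509.9 -155.4] [ 60.  100.5] 86.87 med z 38.829145823756676
cup rim 2668 [ 493.3 -283.2] [41.3 68.2] 87.8 med z 68.21287771158825
[ 509.64088964 -157.04211737   73.0802644 ] [-3.14122607e+00  1.47761888e-03  3.08382988e+00]
```

```bash
python3 -m inch '[[0,0,0,0,0.06,0.02,0.6],[0,0,0,0,0,0,0.7],[0,0,0,0,0,0,0.78],[0,0,0,0,0,0,0.85],[0,0,0,0,0,0,1],[0,0,0,0,0,0,1],[0,0,0,0,0,0,1],[0,0,0,0,0,0,1]]' 60
```

```text
clock: 5.25
eef_pos: [509.2, -155.3, 71.8]
tcp_rot: [3.141, 0.0, 3.084]
contact_force: [-1.0, 2.5, 5.7]
opening: 0.146
grasp_force: 58.7
```

```bash
python3 -m inch '[[0,0,0,0,0,-0.1,1],[0,0,0,0,0,-0.3,1],[0,0,0,0,0,-0.6,1],[0,0,0,0,0,-0.8,1],[0,0,0,0,0,-0.8,1],[0,0,0,0,0,-0.5,1],[0,0,0,0,0,-0.2,1],[0,0,0,0,0,0,1]]'; python3 - <<'E'
from h import *
f=grab_frame("scene"); cv2.imwrite("pics/s2.png",f["pixels"][120:320,120:460,::-1].repeat(2,0).repeat(2,1)); print(r.sense()["wrist_torque"],r.sense()["eef_pos"])
E
```

```text
clock: 5.92
eef_pos: [509.6, -155.7, 155.2]
tcp_rot: [-3.141, 0.002, 3.084]
contact_force: [0.4, 0.0, -2.5]
opening: 0.154
grasp_force: 58.7
[ 0.00179577 -0.01664578 -0.00087237] [ 509.00747925 -155.50513477  154.22079356]
```

View pics/s2.png

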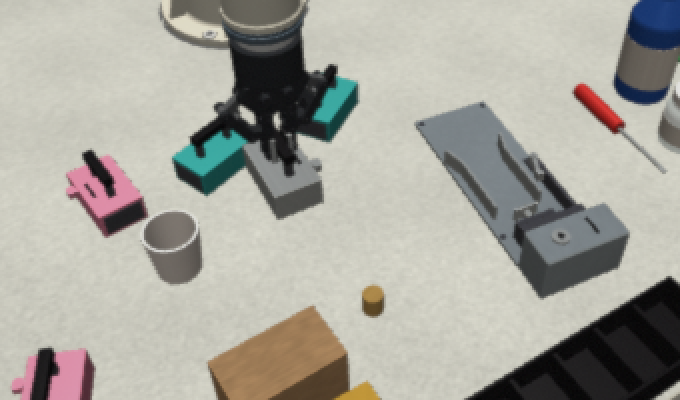

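The box hangs level from the gripper, clear of the table. I'll carry it over the bare floor before the mouth.

```bash
python3 -m inch '[[0,0,0.0115,0,0.2,0,1],[0,0,0.011,0.1,0.5,0,1],[0,0,0,0.18,0.9,0,1],[0,0,0,0.19,0.95,0,1],[0,0,0,0.19,0.95,0,1],[0,0,0,0.19,0.95,0,1],[0,0,0,0.19,0.95,0,1],[0,0,0,0.19,0.95,0,1]]'
python3 -m inch '[[0,0,0,0.19,0.95,0,1],[0,0,0,0.19,0.95,0,1],[0,0,0,0.19,0.95,0,1],[0,0,0,0.19,0.95,0,1],[0,0,0,0.19,0.6,0,1],[0,0,0,0.11,0.3,0,1],[0,0,0,0,0,0,1],[0,0,0,0,0,0,1]]'
cat > m4.py <<'E'
from h import *
O=np.array([595.02,114.44]); yaw=-0.128; ex=np.array([np.cos(yaw),np.sin(yaw)]); ey=np.array([-ex[1],ex[0]])
s=r.sense(); d=s["eef_pos"][:2]-O; F=np.array(s["contact_force"])
print("tool in case x,y:",d@ex,d@ey,"z",s["eef_pos"][2],"yaw err",s["tcp_rot"][2]-(np.pi+yaw),"F along,left,up",F[:2]@ex,F[:2]@ey,F[2],"T",s["wrist_torque"])
E
python3 m4.py
```

```text
clock: 6.63
eef_pos: [497.0, 7.0, 152.8]
tcp_rot: [-3.141, -0.002, 3.013]
contact_force: [0.7, -0.2, -3.8]
opening: 0.149
grasp_force: 58.8
clock: 7.3
eef_pos: [486.4, 125.5, 153.3]
tcp_rot: [-3.141, -0.001, 3.014]
contact_force: [0.0, -1.0, -3.1]
opening: 0.148
grasp_force: 58.8
tool in case x,y: -109.18390894662423 -2.873086628712298 z 153.3270233639797 yaw err 0.0005019429188313218 F along,left,up 0.1458737215960777 -0.973677980021019 -3.068157691887131 T [-0.00311967 -0.02746266  0.00946457]
```

```bash
python3 -m inch '[[0,0,0,-0.08,0.05,0.3,1],[0,0,0,-0.08,0.05,0.6,1],[0,0,0,0,0,0.6,1],[0,0,0,0,0,0.4,1],[0,0,0,0,0,0.1,1],[0,0,0,0,0,0,1],[0,0,0,0,0,0,1]]'
python3 m4.py; python3 - <<'E'
from h import *
f=grab_frame("wrist"); np.savez("w3.npz",**f); cv2.imwrite("pics/w3.png",f["pixels"][:,:,::-1])
O=np.array([595.02,114.44]); yaw=-0.128; ex=np.array([np.cos(yaw),np.sin(yaw)]); ey=np.array([-ex[1],ex[0]])
P=cloud(f);H=P[:,:,2];Q=(P[:,:,:2]-O)@np.stack([ex,ey],1)
print("hist",[(z,int(((H>z)&(H<z+4)&(abs(Q[...,1])<50)&(abs(Q[...,0]+105)<60)).sum())) for z in range(0,120,4)])
m=(H>56)&(H<76)&(abs(Q[...,1])<50)&(abs(Q[...,0]+105)<60)
rc=cv2.minAreaRect(Q[m].astype(np.float32)); print("box+lug",rc,np.median(H[m]))
k=m&(Q[...,0]<-100); print("rear part y",np.percentile(Q[k][:,1],[1,50,99]),"x",np.percentile(Q[k][:,0],1))
E
```

```text
clock: 7.88
eef_pos: [491.4, 127.5, 104.1]
tcp_rot: [-3.142, -0.0, 3.012]
contact_force: [0.7, 0.3, -4.3]
opening: 0.154
grasp_force: 58.7
tool in case x,y: -104.41599056761116 -0.2838731243535755 z 104.13039448119778 yaw err -0.00112631727066681 F along,left,up 0.6530737089108449 0.4114349926343042 -4.295542765723544 T [-0.01699523  0.02230994  0.01351243]
hist [(0, 37), (4, 3551), (8, 211), (12, 26), (16, 32), (20, 23), (24, 28), (28, 112), (32, 13), (36, 40), (40, 80), (44, 81), (48, 88), (52, 105), (56, 107), (60, 169), (64, 296), (68, 7564), (72, 933), (76, 40), (80, 49), (84, 55), (88, 143), (92, 188), (96, 276), (100, 304), (104, 3435), (108, 512), (112, 216), (116, 554)]
box+lug ((-115.72672271728516, 5.144041061401367), (78.10018157958984, 71.9623794555664), 0.2319028377532959) 71.1026075476835
rear part y [-29.85245092  -0.04276004  28.45339327] x -154.51079762556515
```

View pics/w3.png

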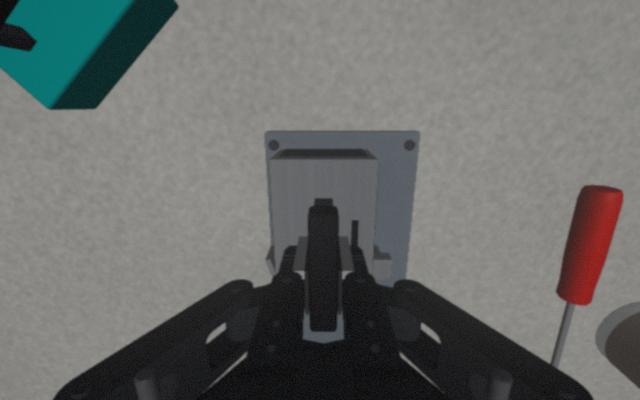

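The box (rear edge at about row 150, columns 272–377) sits square over the floor, within 1 mm of the channel's centre line. I'll set it down gently.

```bash
python3 -m inch '[[0,0,0,0,0.01,0.2,1],[0,0,0,0,0.01,0.3,1],[0,0,0,0,0,0.2,1],[0,0,0,0,0,0.1,1],[0,0,0,0,0,0.06,1],[0,0,0,0,0,0.02,1],[0,0,0,0,0,0.02,1],[0,0,0,0,0,0,1]]'; python3 m4.py
python3 -m inch '[[0,0,0,0,0,0.02,1],[0,0,0,0,0,0.02,1],[0,0,0,0,0,0,1]]'; python3 m4.py
```

```text
clock: 8.6
eef_pos: [491.4, 128.4, 81.6]
tcp_rot: [3.142, 0.0, 3.013]
contact_force: [-0.3, 0.7, -3.7]
opening: 0.154
grasp_force: 58.8
tool in case x,y: -104.59651421858048 0.5761970267677857 z 81.56572008823177 yaw err -0.0005124814089167984 F along,left,up -0.3630997118746345 0.6823144997293705 -3.725903579759003 T [ 0.02855655 -0.00752496 -0.01762262]
clock: 8.85
eef_pos: [491.3, 128.3, 80.6]
tcp_rot: [3.142, 0.0, 3.013]
contact_force: [-0.1, 0.2, -3.7]
opening: 0.153
grasp_force: 58.8
tool in case x,y: -104.64001820782363 0.5327767109991924 z 80.58040837605903 yaw err -0.0005411134219488467 F along,left,up -0.13200529009556125 0.22502953428439845 -3.6758364802242873 T [-0.02763811  0.10340411  0.00815617]
```

```bash
for i in 1 2 3; do python3 -m inch '[[0,0,0,0,0,0.01,1],[0,0,0,0,0,0,1],[0,0,0,0,0,0,1]]' >/dev/null; python3 m4.py; done
```

```text
tool in case x,y: -104.65577165765393 0.5342354538669272 z 80.31676229661502 yaw err -0.0005430913448014607 F along,left,up -1.0731568219870207 -0.8445014178677954 -2.945800549849712 T [ 0.02092975 -0.00507142  0.04173105]
tool in case x,y: -104.69426608512892 0.5081049043085796 z 79.9978132318011 yaw err -0.0005662867648554837 F along,left,up -0.4795237606454666 0.2911658671214598 -2.6020220845378255 T [ 0.0217903   0.0641097  -0.05572241]
tool in case x,y: -104.64411240258622 0.6050223479681338 z 79.88047897895031 yaw err -0.0005968304716685857 F along,left,up -0.22369936740105384 -0.1053586847087194 -1.2354268364478609 T [ 0.08971539  0.07982181 -0.01287013]
```

```bash
python3 -m inch '[[0,0,0,-0.05,-0.01,0.01,1],[0,0,0,-0.1,0,0,1],[0,0,0,-0.15,0,0,1],[0,0,0,-0.15,0,0,1],[0,0,0,-0.1,0,0,1],[0,0,0,0,0,0,1]]' >/dev/null; python3 m4.py
python3 -m inch '[[0,0,0,-0.1,0,0,1],[0,0,0,-0.2,0,0,1],[0,0,0,-0.2,0,0,1],[0,0,0,-0.2,0,0,1],[0,0,0,-0.2,0,0,1],[0,0,0,-0.2,0,0,1],[0,0,0,-0.1,0,0,1],[0,0,0,0,0,0,1]]' >/dev/null; python3 m4.py
```

```text
tool in case x,y: -89.92942540259207 0.34901711749369074 z 79.73208716504145 yaw err -0.0005867862398014623 F along,left,up -1.2018531788064162 -0.27110966688192 3.5314858678216163 T [-0.29282415  0.06947546 -0.04080559]
tool in case x,y: -60.092853220735485 0.3134473719385361 z 79.77895917844062 yaw err -0.000724169381131734 F along,left,up -1.7783726544050957 0.12493204115716995 3.5984176808690975 T [-0.21590719  0.17147937 -0.08618757]
```

```bash
python3 -m inch '[[0,0,0,-0.1,0,-0.01,1],[0,0,0,-0.25,0,0,1],[0,0,0,-0.25,0,0,1],[0,0,0,-0.25,0,0,1],[0,0,0,-0.25,0,0,1],[0,0,0,-0.2,0,0,1],[0,0,0,-0.1,0,0,1],[0,0,0,0,0,0,1]]' >/dev/null; python3 m4.py
python3 -m inch '[[0,0,0,-0.05,0,0,1],[0,0,0,-0.1,0,0,1],[0,0,0,-0.1,0,0,1],[0,0,0,-0.05,0,0,1],[0,0,0,0,0,0,1],[0,0,0,0,0,0,1]]' >/dev/null; python3 m4.py
```

```text
tool in case x,y: -24.790772968814714 0.2636959164046047 z 79.7907768297821 yaw err -0.0006188219609519763 F along,left,up 0.7099028318507683 0.8881223577688708 1.5793805778760701 T [-0.18145249 -0.0718949   0.01255999]
tool in case x,y: -18.242118869584935 0.23128224204512798 z 79.77703004179233 yaw err -0.0004944925929395438 F along,left,up -0.9580550406029468 -0.7523201894905438 1.6153438404889098 T [-0.15866883  0.20275714 -0.03496169]
```

```bash
python3 -m inch '[[0,0,0,-0.05,0,0,1],[0,0,0,-0.1,0,0,1],[0,0,0,-0.05,0,0,1],[0,0,0,0,0,0,1]]' >/dev/null; python3 m4.py
python3 -m inch '[[0,0,0,-0.05,0,0,1],[0,0,0,-0.05,0,0,1],[0,0,0,-0.05,0,0,1],[0,0,0,0,0,0,1]]' >/dev/null; python3 m4.py
python3 -m inch '[[0,0,0,-0.05,0,0,1],[0,0,0,-0.05,0,0,1],[0,0,0,-0.05,0,0,1],[0,0,0,0,0,0,1]]' >/dev/null; python3 m4.py
python3 -m inch '[[0,0,0,-0.05,0,0,1],[0,0,0,-0.05,0,0,1],[0,0,0,-0.05,0,0,1],[0,0,0,0,0,0,1]]' >/dev/null; python3 m4.py
```

```text
tool in case x,y: -13.046707960298244 0.22185890538731326 z 79.77681828308539 yaw err -0.0006209810159041318 F along,left,up -1.5618951989554781 0.28312207851775073 3.2222582701103875 T [-0.14582031  0.21320671 -0.04546426]
tool in case x,y: -9.361017073681328 0.225843513599305 z 79.78204005451265 yaw err -0.0005407734016666943 F along,left,up -1.4001495493788396 0.32689218062055486 2.477284540895054 T [-0.08190564  0.25850299 -0.033424  ]
tool in case x,y: -5.541197339494519 0.21574471411091603 z 79.77111279939547 yaw err -0.0005712002276552219 F along,left,up -0.5630074015791072 0.13180163842780263 2.7650481188440392 T [-0.17287123  0.26880303 -0.02597124]
tool in case x,y: -2.4455100778679357 -0.043299793679606575 z 79.75961344647556 yaw err -0.0003725251559649756 F along,left,up -4.802697578568727 -1.3775630248006783 5.35237280827579 T [-0.25574837  0.65322552  0.01694793]
```

```bash
python3 -m inch '[[0,0,0,-0.05,0,-0.01,1],[0,0,0,-0.05,0,0,1],[0,0,0,-0.05,0,0,1],[0,0,0,0,0,0,1]]' >/dev/null; python3 m4.py
python3 -m inch '[[0,0,0,-0.05,0,0,1],[0,0,0,-0.05,0,0,1],[0,0,0,-0.05,0,0,1],[0,0,0,0,0,0,1]]' >/dev/null; python3 m4.py
python3 -m inch '[[0,0,0,-0.05,0,0,1],[0,0,0,-0.05,0,0,1],[0,0,0,-0.05,0,0,1],[0,0,0,0,0,0,1]]' >/dev/null; python3 m4.py
```

```text
tool in case x,y: 1.8457166236529414 0.060458284062346164 z 79.79954759613378 yaw err -0.000590886697548143 F along,left,up -2.4227604492484565 -1.488708574807682 -0.1369666048956323 T [-0.3803387   0.41340236 -0.04415588]
tool in case x,y: 5.739873855586829 0.18308903970930238 z 79.86017621541733 yaw err -0.0005703061431505674 F along,left,up -0.6746401949716022 -1.2427844364528107 -3.822965724588276 T [-0.27993958  0.12177705 -0.02247926]
tool in case x,y: 9.492001619973541 0.24026266284982567 z 79.93287569580295 yaw err -0.0005903015296917502 F along,left,up -0.3671791359391436 -1.864307917458874 -3.4029786310209085 T [-0.25986682  0.03768893 -0.06501409]
```

```bash
python3 -m inch '[[0,0,0,-0.05,0,0,1],[0,0,0,-0.05,0,0,1],[0,0,0,0,0,0,1]]' >/dev/null; python3 m4.py
```

```text
tool in case x,y: 11.95599982513102 0.24778517992891946 z 80.02120441475971 yaw err -0.000567414074014394 F along,left,up 0.029761593182877813 -1.166974286567379 -4.376591038540926 T [-0.25590498  0.06069788 -0.01805717]
```

```bash
python3 -m inch '[[0,0,0,-0.05,0,0.008,1],[0,0,0,-0.03,0,0,1],[0,0,0,0,0,0,1]]' >/dev/null; python3 m4.py
python3 -m inch '[[0,0,0,-0.04,0,0,1],[0,0,0,-0.04,0,0,1],[0,0,0,0,0,0,1]]' >/dev/null; python3 m4.py
python3 -m inch '[[0,0,0,-0.04,0,0,1],[0,0,0,-0.04,0,0,1],[0,0,0,0,0,0,1]]' >/dev/null; python3 m4.py
```

```text
tool in case x,y: 13.848689815726946 0.24178938634253935 z 79.89449723521142 yaw err -0.0005371725388343407 F along,left,up 0.16608437442606022 -1.1930204607917145 -2.7798868733079605 T [-0.2305976   0.01024644 -0.02140123]
tool in case x,y: 15.842180978396849 0.24443133673224735 z 79.88563761607517 yaw err -0.0005282938063917442 F along,left,up -0.7522495016504605 -1.2457857332964415 -2.1536096295503704 T [-0.27253654  0.09283247 -0.05681496]
tool in case x,y: 16.8393716088615 0.2680498551379698 z 79.92467769107891 yaw err -0.0006554626109300798 F along,left,up -4.030780247581115 -0.023731696959744503 2.337135426638396 T [-0.06818454  0.79389878 -0.07742038]
```

```bash
python3 -m inch '[[0,0,0,-0.04,0,0,1],[0,0,0,-0.04,0,0,1],[0,0,0,0,0,0,1],[0,0,0,0,0,0,1]]' >/dev/null; python3 m4.py
python3 -m inch '[[0,0,0,-0.04,0,0,1],[0,0,0,-0.04,0,0,1],[0,0,0,0,0,0,1],[0,0,0,0,0,0,1]]' >/dev/null; python3 m4.py
```

```text
tool in case x,y: 18.521473928588783 0.24617529093583132 z 79.91102064510147 yaw err -0.0006571233098506823 F along,left,up -6.488667698951023 -0.38740009903438877 3.5342674572100954 T [-0.03943612  1.00605909 -0.05658388]
tool in case x,y: 20.33606538700937 0.24773855689882235 z 79.93238532169447 yaw err -0.0006912833853531808 F along,left,up -7.035062708725207 -0.5084044787277852 4.828803718594085 T [-0.07630994  1.14793858 -0.04758823]
```

```bash
python3 -m inch '[[0,0,0,-0.04,0,0,1],[0,0,0,-0.04,0,0,1],[0,0,0,0,0,0,1],[0,0,0,0,0,0,1]]' >/dev/null; python3 m4.py
```

```text
tool in case x,y: 22.144000425670413 0.2742166507785518 z 79.94893616328511 yaw err -0.0006832199058202093 F along,left,up -7.648369696916119 -0.42110686365496197 5.845087883867047 T [ 0.05725388  1.24697658 -0.05195582]
```

```bash
python3 -m inch '[[0,0,0,-0.04,0,-0.006,1],[0,0,0,-0.03,0,0,1],[0,0,0,0,0,0,1],[0,0,0,0,0,0,1]]' >/dev/null; python3 m4.py
python3 -m inch '[[0,0,0,-0.03,0,0,1],[0,0,0,0,0,0,1],[0,0,0,0,0,0,1]]' >/dev/null; python3 m4.py
```

```text
tool in case x,y: 23.70282026194055 0.22950870544899477 z 80.04088666588018 yaw err -0.0007485305348788884 F along,left,up -8.771592940333642 -0.32600248615293964 4.733123231005025 T [ 0.00940251  1.27257525 -0.05257815]
tool in case x,y: 24.302029247073463 0.2503274189959799 z 80.01702123920364 yaw err -0.0006993962537187315 F along,left,up -9.086339608926995 0.19655087126713916 4.940615747646627 T [ 0.05330639  1.44747278 -0.08207513]
```

```bash
python3 -m inch '[[0,0,0,-0.03,0,0,1],[0,0,0,0,0,0,1],[0,0,0,0,0,0,1]]' >/dev/null; python3 m4.py
```

```text
tool in case x,y: 24.995786267230073 0.22906020350661102 z 80.04980572827682 yaw err -0.0007247390269191634 F along,left,up -8.430896129229577 0.01017343476461392 5.7083890711020535 T [ 0.06137735  1.51207524 -0.08020058]
```

```bash
python3 -m inch '[[0,0,0,-0.03,0,0,1],[0,0,0,0,0,0,1],[0,0,0,0,0,0,1]]' >/dev/null; python3 m4.py
```

```text
tool in case x,y: 25.61368282697702 0.24295186107241712 z 79.9982515566315 yaw err -0.0007455201479782403 F along,left,up -9.973595715095511 -0.9432651506852933 7.286934333250933 T [ 0.06658526  1.52969083 -0.01577909]
```

```bash
python3 -m inch '[[0,0,0,-0.03,0,-0.004,1],[0,0,0,0,0,0,1],[0,0,0,0,0,0,1]]' >/dev/null; python3 m4.py
```

```text
tool in case x,y: 26.289090613111245 0.21844206645586425 z 80.06182463471777 yaw err -0.0007374372762534165 F along,left,up -10.239322848705159 0.14160004139924412 6.506601935697402 T [ 0.10665319  1.56011573 -0.03143737]
```

```bash
python3 -m inch '[[0,0,0,-0.03,0,0,1],[0,0,0,0,0,0,1],[0,0,0,0,0,0,1]]' >/dev/null; python3 m4.py;  python3 - <<'E'
from h import *
O=np.array([595.02,114.44]); yaw=-0.128; ex=np.array([np.cos(yaw),np.sin(yaw)]); ey=np.array([-ex[1],ex[0]])
ims=[]
for n in ("scene","wrist"):
    f=grab_frame(n); np.savez(n+"9.npz",**f); fl=200/np.tan(np.radians(f["vertical_fov"])/2); T=np.array(f["cam_to_world"])
    c=np.linalg.inv(T)@np.r_[O+ex*20+ey*35,45,1]; u,v=int(c[0]/c[2]*fl+f["cx"]),int(c[1]/c[2]*fl+f["cy"]); print(n,u,v)
    h=35 if n=="scene" else 110
    p=np.pad(f["pixels"],((h,h),(h,h),(0,0)))[v:v+2*h,u:u+2*h,::-1]; ims.append(cv2.resize(p,(390,390),interpolation=cv2.INTER_CUBIC))
cv2.imwrite("pics/p1.png",np.clip(np.hstack(ims)*1.6,0,255).astype(np.uint8))
E
```

```text
tool in case x,y: 27.04343436205467 0.25034268031788237 z 80.09731198487066 yaw err -0.0007743862179423466 F along,left,up -10.540299971833317 0.5438187353900386 6.0455147626455465 T [0.07725136 1.56671364 0.00428479]
scene 384 204
wrist 382 229
```

View pics/p1.png

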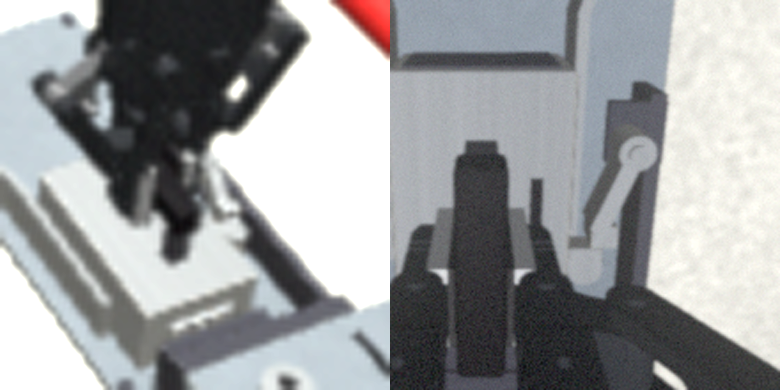

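In the wrist crop the pawl runs from its pin at (638,152) to a tip at about (575–615,243). That is inside the wall line and right behind the lug at (585,265), so it looks snapped in. I'll confirm by easing back a little.

```bash
python3 -m inch '[[0,0,0,0.03,0,0,1],[0,0,0,0.03,0,0,1],[0,0,0,0,0,0,1],[0,0,0,0,0,0,1]]' >/dev/null; python3 m4.py
```

```text
tool in case x,y: 26.315364846722115 0.23876768322551406 z 79.94288896243866 yaw err -0.0005811364821695086 F along,left,up -6.4105603068988675 -0.3768252087159088 1.6467609951524182 T [-0.05639271  0.99631223  0.00135876]
```

```bash
python3 -m inch '[[0,0,0,0.03,0,0,1],[0,0,0,0,0,0,1],[0,0,0,0,0,0,1]]' >/dev/null; python3 m4.py
```

```text
tool in case x,y: 25.73637434269191 0.232914515113742 z 79.95174376551529 yaw err -0.0006584784400587296 F along,left,up -5.801753158585571 0.14934801449398846 0.6601605519388987 T [-0.03943174  0.87266555  0.06144804]
```

```bash
python3 -m inch '[[0,0,0,0.03,0,0,1],[0,0,0,0,0,0,1],[0,0,0,0,0,0,1]]' >/dev/null; python3 m4.py
```

```text
tool in case x,y: 25.471307172355345 0.2695074857836231 z 79.96056279791678 yaw err -0.0006195712493384242 F along,left,up -4.98739746422858 0.6169555640291281 -0.41818113112788835 T [ 0.02702747  0.8350586  -0.08212404]
```

```bash
python3 -m inch '[[0,0,0,0.03,0,0,1],[0,0,0,0,0,0,1],[0,0,0,0,0,0,1]]' >/dev/null; python3 m4.py
```

```text
tool in case x,y: 25.358861437086468 0.2682550151665076 z 79.9553201098718 yaw err -0.000632929356729317 F along,left,up -1.8727616010652028 0.2318003931986986 -2.9938668762963667 T [-0.00139859  0.42373174 -0.15253866]
```

```bash
python3 -m inch '[[0,0,0,0.02,0,0,1],[0,0,0,0,0,0,1],[0,0,0,0,0,0,1]]' >/dev/null; python3 m4.py; python3 -c "
from h import *
print(r.sense()['clock'])"
```

```text
tool in case x,y: 25.25852103603205 0.2920009978155494 z 80.01774533193604 yaw err -0.0006193716861266907 F along,left,up 0.8126091283892983 0.5894131253968788 -5.853139994202605 T [-0.03149389 -0.04539164 -0.16140153]
19.2833
```

The box stays at 25.3 mm while the push falls to zero, so the pawl is holding it. I'll let the weight down, release and rise.

```bash
python3 -m inch '[[0,0,0,0,0,0.01,1],[0,0,0,0,0,0,1],[0,0,0,0,0,0,0.85],[0,0,0,0,0,0,0.75],[0,0,0,0,0,0,0.6],[0,0,0,0,0,0,0.5],[0,0,0,0,0,0,0.5],[0,0,0,0,0,0,0.5]]' 20; python3 m4.py
python3 -m inch '[[0,0,0,0,0,-0.1,0.5],[0,0,0,0,0,-0.3,0.5],[0,0,0,0,0,-0.6,0.5],[0,0,0,0,0,-1,0.5],[0,0,0,0,0,-1,0.5],[0,0,0,0,0,-1,0.5],[0,0,0,0,0,-0.5,0.5],[0,0,0,0,0,0,0.5]]'
python3 -m inch '[[0,0,0,0.6,0,-0.5,0.5],[0,0,0,1,0,-0.5,0.5],[0,0,0,1,0,0,0.5],[0,0,0,0.5,0,0,0.5],[0,0,0,0,0,0,0.5],[0,0,0,0,0,0,0.5]]'
python3 - <<'E'
from h import *
O=np.array([595.02,114.44]); yaw=-0.128; ex=np.array([np.cos(yaw),np.sin(yaw)]); ey=np.array([-ex[1],ex[0]])
f=grab_frame("wrist"); P=cloud(f); Q=(P[:,:,:2]-O)@np.stack([ex,ey],1); H=P[:,:,2]
m=(H>78)&(H<90)&(abs(Q[...,1])<25)&(abs(Q[...,0]-20)<50); rc=cv2.minAreaRect(Q[m].astype(np.float32)); print("handle",rc,np.median(H[m]))
t=grab_frame("top")
a=cv2.resize(f["pixels"][80:400,160:480],(500,500),interpolation=cv2.INTER_CUBIC); b=cv2.resize(t["pixels"][115:285,240:340],(294,500),interpolation=cv2.INTER_CUBIC)
cv2.imwrite("pics/fin.png",np.clip(np.hstack([a,b])[:,:,::-1]*1.5,0,255).astype(np.uint8))
E
```

```text
clock: 19.95
eef_pos: [619.8, 111.5, 80.1]
tcp_rot: [3.141, 0.0, 3.013]
contact_force: [-0.0, 0.1, 0.3]
opening: 0.502
grasp_force: 0.0
tool in case x,y: 24.99274653283449 0.273798871543517 z 80.08373360728892 yaw err -0.00043955176798871065 F along,left,up -0.023155825450513364 0.08282645119336336 0.3457282103587432 T [-0.05609279 -0.01670799  0.02210001]
clock: 20.62
eef_pos: [621.5, 111.8, 196.1]
tcp_rot: [3.14, 0.006, 3.013]
contact_force: [0.8, -0.6, 0.9]
opening: 0.501
grasp_force: 0.0
clock: 21.12
eef_pos: [542.6, 121.5, 216.7]
tcp_rot: [-3.141, -0.0, 3.014]
contact_force: [0.0, -0.1, -0.1]
opening: 0.498
grasp_force: 0.0
handle ((24.845272064208984, 0.44586992263793945), (13.283881187438965, 64.67659759521484), 89.7228775024414) 82.68607220613767
```

View pics/fin.png

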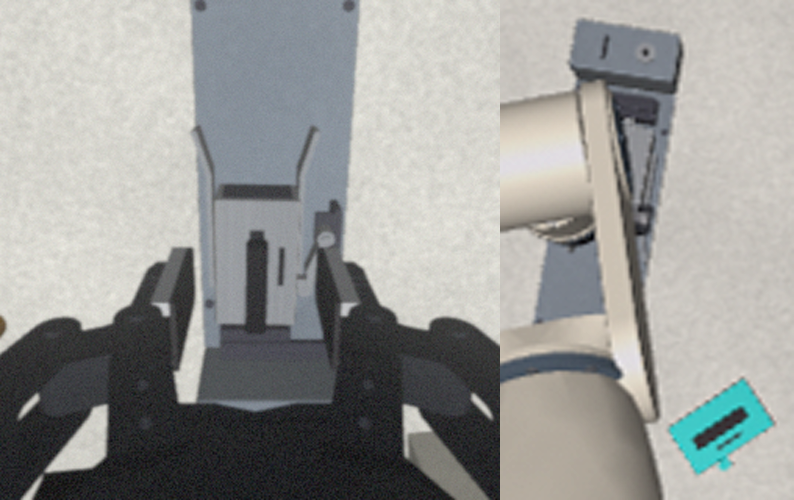

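The wrist view shows the box in the channel with its handle at (256,283). The pawl tip at (302,283) is behind the lug. After letting go, the handle still fits at case x = 24.8 mm, so the box is held and the robot is clear.

```bash
python3 -c "
from rig import r
print(r.sign_off())"
```

```text
the job is handed in; nothing more can be done
None
```

The coin box is latched in the meter at case x ≈ 25 mm and stayed there after release. The push read at most about 11 N, short of the stop; nothing else was touched, and I handed in at about 21 s.

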